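Lock the tube-holding bushing with its cross pin

ROBOT

A 6-joint arm with a two-finger parallel gripper is mounted at the origin on a cart in front of the work surface, level with it; the furniture and walls round the work are solid. World frame = base frame: x ahead of the robot, y to its left, z up, the work surface at z = 0. Lengths are in m, angles in degrees, forces in N, time in s.
With the tool pointing down it reaches from about 0.35 to 0.875 m from the base axis. Payload 4.2 kg.
Tool frame: the origin (TCP) lies between the finger pads; the fingertips stand 17 mm ahead of it and the grasp point (between the pads) lies 2 mm behind it; z points along the fingers, y is the line along which they close (so a half turn about z gives the same grasp; the last joint's range is limited). The gripper opens to 87 mm and grips with 3 to 60 N. Pads are 19 mm wide; open, the fingers measure 117 mm over their backs; the gripper's body (75 mm by 190 mm) begins 51 mm behind the grasp point.
Start: joints at [14.817, 22.042, 0.453, 0, -68.411, -14.817], TCP at [0.625, 0, 0.24] pointing down, gripper open.
Joint ranges: [-179.83, 179.83], [-69.29, 118.12], [-61.27, 80.66], [-181.25, 117.63], [-171.15, -9.14], [-177.46, 177.46]. Speed limits (degrees/s): [159.86, 159.86, 180, 180, 180, 180].

INTERFACE

Orientations are given as a 3x3 rotation matrix whose columns are the frame's x, y, z axes.
In Python, from station import r gives the robot as it stands.
- The arm moves only by the tool servo_tool, never from a script. Its argument "targets" is a list of rows, each a list of 5 numbers: the shift along the world's x, y, z in units of 30 mm (1.0 is 30 mm), then the turn about the world's z in rad, then the finger opening in mm, from 0 to 87. In form: [[x, y, z, turn, gripper], ...]. A call has exactly 5 rows; each row is the pose to reach, as a shift and turn from the pose commanded when the call began; what a row does not reach only later rows make up. A row lasts 1/12 s, in which the tool goes at most 41.7 mm and 7.16 degrees, less where a joint would pass 70% of its speed; a pose out of reach is approached as far as the arm can. A call with a gripper value outside its range is refused whole. The fingers move at their own pace and stop on an object; the grip force is fixed at half the most. Time passes only in rows, so rows that repeat a pose let the fingers close, or fill a call up. It gives the time, the measured TCP pose, the force, the opening and the grip force at its end, in the units of the state.
- r.sense(): the state, without advancing time (a new reading comes with each control period).
- r.capture(name): name is "scene" or "side" or "wrist"; returns a dict with "pixels" (400x640x3 uint8, red, green, blue), "fx", "fy", "cx", "cy" (pixels), "world_from_camera" (4x4, takes a point from camera to world coordinates). Camera axes: x right, y down, z forward; pixel columns grow to the right and rows downward; lengths in m; the calibration is good to about 2 mm. A picture is of the moment at which its call begins. There is no depth.
- r.finish_job(): hands the job in; it is judged then, once.
The state is a dict: "time_s": time; "joints": joint angles; "joint_velocities": joint speeds; "effort": joint torques, N m; "tcp_pos": TCP position; "ee_rot": TCP orientation; "wrist_force": force on the tool from outside, world axes, zero at the start; "moment": the same for the moment, N m; "gripper_width": opening from 0.0 (shut) to 1.0 (fully open); "gripper_force": force on a finger pad.
Only numpy, scipy, OpenCV 4.12 (cv2) and the standard library are available. Lean on these libraries where they do the work, as an engineer would, in place of code of your own. Each camera call takes 0.05 s, during which the arm holds its last target. There are 200 camera calls.

TASK

The tube bushing turns loosely in its bearing block; lock it with the cross pin (the longer pin with the bigger head, hanging in the sheet-metal stand) so that a fitting can be tightened on the tube. The bushing's cross-hole is hidden inside the block: stand the pin in the hole on top of the block, turn the hand wheel until the pin drops into the cross-hole, stopping there without wrenching the wheel against the pin, and press the pin fully home, its head down on the block. Leave the short pin in its stand, and do not disturb the tape roll, the brass elbow and the small spanner lying about.

Things in the scene. Friction and masses are not known exactly. Their poses are not given: they have to be found in the camera images.
- bearing_block: Grey bearing block, bare aluminium cap, fixed. Origin: on the bench under its middle; z up. Foot 130 (x) by 62 mm (y); block 72 (x) by 42 mm (y), top 103 mm above the bench. Four screw heads on top, 6 mm high, at x +-27, y +-11 mm. The bushing's axis runs along y, 70 mm above the bench; at -y a brass nut and copper tube end reach to y = -85 mm.
- guide_mouth (a point): Centre of the mouth of the vertical hole in the block's top, 103 mm above the bench; axes as the block. 11.4 mm wide, 1.5 mm chamfer, for the 10 mm pin. It goes down 18 mm to the bushing and on below it. A pin standing on the bushing has its head's underside about 42 mm above the mouth; fully home, the underside lies on the mouth.
- bushing_middle (a point): Middle of the bushing (steel barrel 30 mm thick), inside the block, 70 mm above the bench; does not turn. An 11.4 mm cross-hole, mouths eased, runs straight through, its angle hidden; it meets the pin every half turn. There the pin drops by its weight, 20 to 42 mm, and blocks the wheel (over 15 N on the rim may bend it). If it hangs up, rock the wheel a little, let go and press the head with 10 N.
- wheel_centre (a point): Centre of the aluminium hand wheel on the bushing: plain disc 120 mm across, 14 mm thick along the block's y, 85 mm from the hole along +y, rim top 130 mm above the bench. Turns about the block's y, either way without end, friction about 0.03 N m, stays where left. The rim can be pinched from above across its thickness and pulled round in arcs. Axes as the block; this point does not turn.
- cross_pin: Steel cross pin: shank 10 mm thick, 60 mm long, with a 6 mm bullet nose, under a dark knurled round head 20 mm across, 22 mm high; about 90 g. Origin: on its axis at the head's underside; z along the axis toward the head. Hangs upright in one of the stand's two holes, the short pin in the other; which is which changes.
- short_pin: A shorter, thinner pin for other work: shank 8 mm thick and 42 mm long, head 16 mm across and 20 mm high; origin at the underside of the head, z toward the head. Stays in the stand.
- pin_stand: Bent steel sheet stand for pins, fixed to the bench: a shelf 46 mm (x) by 120 mm (y), 6 mm thick, its top 74 mm above the bench, on two end legs; two holes at y = -30 and +30 mm, in which the pins hang by their heads. Origin under its middle, on the bench; z up.
- tape: Roll of white thread tape, 49 mm across and 12 mm high, lying loose; origin under its middle.
- elbow: Loose brass elbow fitting, about 28 mm each way and 20 mm high; origin under its middle.
- open_spanner: Small loose spanner, 126 mm long, 19 mm wide, 5 mm thick; origin under its middle.

How it is judged:
By the outcome, as a careful person would: the job done as asked, in the order asked, and still so for the second after the job is handed in, with the robot touching nothing.
It also fails if it takes over 72 s, if anything falls off the work surface, if the arm or the gripper's body presses on something with over 40 N, if the wrist force passes 120 N, or if a joint passes its speed limit or range.

## Working session

There is one attempt and no reset: what is moved stays moved. The work goes in short steps, Python scripts to look and compute and a tool call to move; the robot and the scene stay as the last step left them, time stands still between calls to the robot, and variables do not carry over. Pictures are saved under pics/ and viewed, at most 13 in all, crops included, and the job is handed in when it is done.

Besides the shell and the picture viewer there is one more tool, called as a command line: name --pt "numbers of a row" for each row, then --argument value for the rest. servo_tool: Moves the arm, as the interface text tells. Its arguments: {"type":"object","properties":{"targets":{"type":"array","items":{"type":"array","items":{"type":"number"}}}},"required":["targets"]}

```bash
ls; mkdir -p pics
cat > h.py <<'E'
import numpy as np, cv2
from station import r
def cap(n,f=None):
    c=r.capture(n)
    if f: cv2.imwrite('pics/'+f,cv2.cvtColor(c['pixels'],cv2.COLOR_RGB2BGR))
    return c
def ray(c,u,v):
    T=np.array(c['world_from_camera']);d=T[:3,:3]@[(u-c['cx'])/c['fx'],(v-c['cy'])/c['fy'],1]
    return T[:3,3],d/np.linalg.norm(d)
def plane(c,u,v,z):
    o,d=ray(c,u,v);return o+d*(z-o[2])/d[2]
def tri(*obs):
    A=0;b=0;L=[]
    for c,u,v in obs:
        o,d=ray(c,u,v);P=np.eye(3)-np.outer(d,d);A=A+P;b=b+P@o;L.append((o,P))
    p=np.linalg.solve(A,b);return p,[float(np.linalg.norm(P@(p-o)))for o,P in L]
def proj(c,p):
    T=np.linalg.inv(np.array(c['world_from_camera']));q=T[:3,:3]@p+T[:3,3]
    return np.array([q[0]/q[2]*c['fx']+c['cx'],q[1]/q[2]*c['fy']+c['cy']])
E
python3 - <<'E'
from h import *
import pickle
C={n:cap(n,n+'0.png') for n in('scene','side','wrist')}
pickle.dump(C,open('c0.pkl','wb'))
for n,c in C.items(): print(n,np.round(c['world_from_camera'],3).tolist(),c['fx'])
print(r.sense())
E
```

```text
pics
scene [[0.719, -0.281, 0.636, -0.065], [-0.695, -0.274, 0.665, -0.686], [-0.013, -0.92, -0.392, 0.483], [0.0, 0.0, 0.0, 1.0]] 469.8212351375639
side [[-0.967, -0.08, 0.243, 0.278], [-0.254, 0.378, -0.89, 0.861], [-0.021, -0.922, -0.386, 0.488], [0.0, 0.0, 0.0, 1.0]] 413.05979944356585
wrist [[-1.0, 0.0, -0.003, 0.624], [-0.001, 0.963, 0.269, -0.074], [0.002, 0.269, -0.963, 0.384], [0.0, 0.0, 0.0, 1.0]] 344.76205943115986
{'time_s': 0.15, 'joints': array([ 1.48169082e+01,  2.20808959e+01,  3.97986358e-01, -1.78566180e-02,
       -6.84119021e+01, -1.48174469e+01]), 'joint_velocities': array([ 0.09194389, -0.04927897,  0.20150549,  0.00341184, -0.00736703,
        0.00335835]), 'effort': array([ 3.86667998e-04, -3.91052306e+01,  1.87588084e+01,  4.22235444e+00,
        1.23758311e-02, -1.38926293e-04]), 'tcp_pos': array([6.24578188e-01, 8.20748440e-06, 2.38716712e-01]), 'ee_rot': array([[-1.24189942e-04, -9.99998591e-01, -1.67384428e-03],
       [-9.99999982e-01,  1.24429500e-04, -1.43014531e-04],
       [ 1.43222605e-04,  1.67382648e-03, -9.99998589e-01]]), 'wrist_force': array([0.12741797, 0.1879911 , 0.02472925]), 'moment': array([ 0.02024861, -0.02802303, -0.01653412]), 'gripper_force': 0.0, 'gripper_width': 1.0007802752132033}
```

View pics/scene0.png

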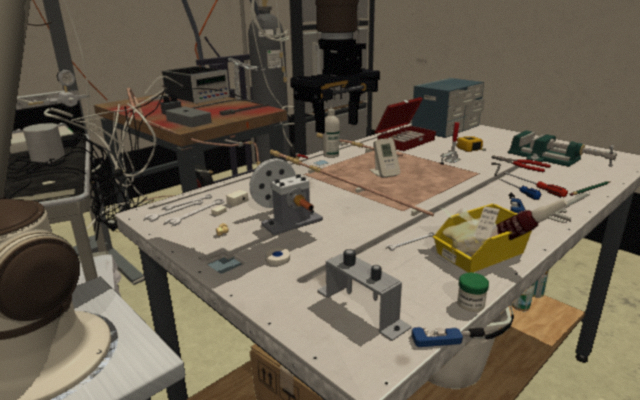

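View pics/side0.png

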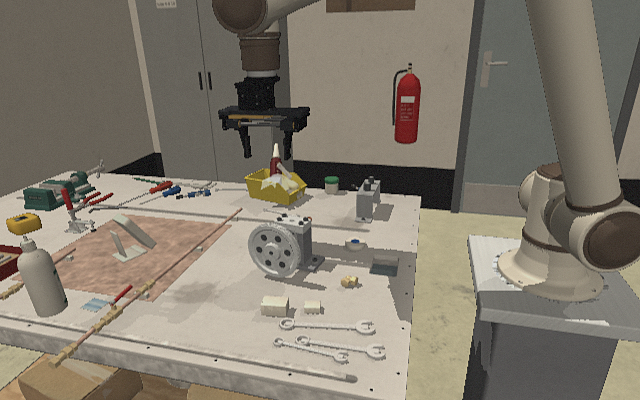

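View pics/wrist0.png

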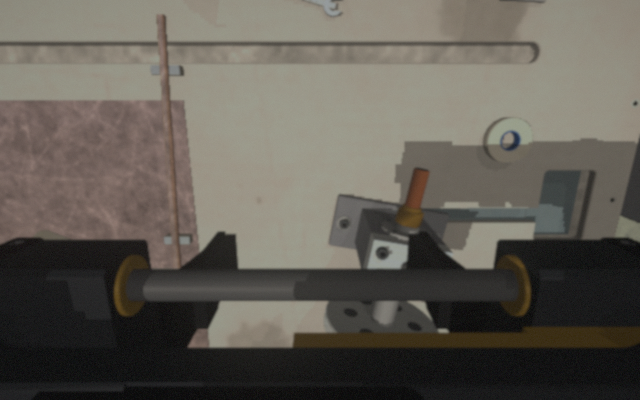

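The scene picture shows the block at about (292,205), its wheel at (270,185), and the stand with pin heads at (348,255) and (377,271). The side picture shows the wheel at (275,248) and the stand at (368,190). The wrist picture shows the block at about (385,250), with the tube at (417,185). I'll enlarge the important parts.

Run:
```python
import cv2,numpy as np
a=cv2.imread('pics/scene0.png');b=cv2.imread('pics/side0.png')
A=cv2.resize(a[150:340,240:420],None,fx=3,fy=3,interpolation=cv2.INTER_CUBIC)   # 540x570
B1=cv2.resize(b[205:285,240:330],(260,231),interpolation=cv2.INTER_CUBIC)
B2=cv2.resize(b[170:230,345:395],(250,300),interpolation=cv2.INTER_CUBIC)
R=np.zeros((570,260,3),np.uint8);R[:231]=B1;R[240:540,:250]=B2
cv2.imwrite('pics/z0.png',np.hstack([A,R]))
```

```text
(no output)
```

View pics/z0.png

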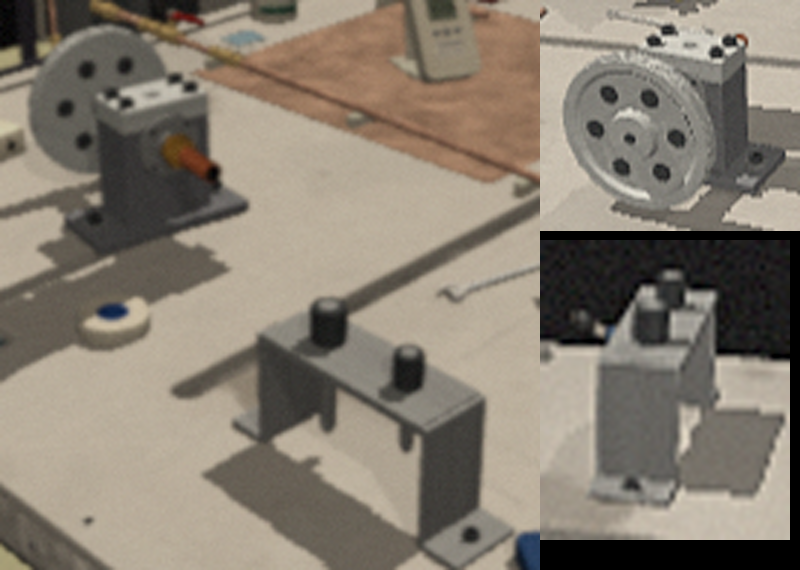

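The scene view's left head, at (349.7,251.3), is about 37/31 wider than the right one, so the +y pin is the cross pin. The guide hole is at about (291.5,181) in the scene view and (293,219) in the side view.

Run:
```python
from h import *
import pickle
C=pickle.load(open('c0.pkl','rb'));s,d,w=C['scene'],C['side'],C['wrist']
S=lambda x,y:(s,x/3+240,y/3+150)
B1=lambda x,y:(d,(x-540)/2.889+240,y/2.889+205)
B2=lambda x,y:(d,(x-540)/5+345,(y-240)/5+170)
def show(n,*o): p,e=tri(*o);print(n,p.round(4),np.round(e,4));return p
show('cross top',S(329,304),B2(655,304))
show('short top',S(408,352),B2(671,275))
show('screws mean top',S(151,88),B1(692,39))
show('hole',S(155,94),B1(693,41))
a=[show(i,S(*i),B1(*j)) for i,j in zip([(112,89),(126,102),(176,79),(190,87)],[(668,30),(655,41),(729,42),(716,51)])] if 0 else None
for q in [(112,88),(126,101),(176,78),(190,86)]: print('S',plane(*S(*q),.109).round(4))
for q in [(655,40),(668,29),(716,50),(729,41)]: print('D',plane(*B1(*q),.109).round(4))
print('hub',plane(*B1(629,139),.07).round(4))
print('wheel rim S',[plane(*S(*q),.07).round(3) for q in [(30,105)]])
print('tube end S',plane(*S(213,173),.07).round(4))
print('stand corners S',[plane(*S(*q),.074).round(4) for q in [(259,334),(427,433),(484,398),(318,305)]])
print('tube wrist',plane(w,421,170,.07).round(4),plane(w,409,217,.07).round(4))
print('screw wrist',plane(w,383,253,.109).round(4))
```

```text
cross top [ 0.4221 -0.2309  0.0961] [0.0008 0.0008]
short top [ 0.4203 -0.2892  0.0932] [0.0001 0.0001]
screws mean top [0.5478 0.0667 0.1063] [0.0002 0.0002]
hole [0.5482 0.0628 0.1027] [0.0003 0.0003]
S [0.5232 0.0816 0.109 ]
S [0.5141 0.0543 0.109 ]
S [0.5693 0.0634 0.109 ]
S [0.5657 0.0436 0.109 ]
D [0.5733 0.0797 0.109 ]
D [0.5702 0.058  0.109 ]
D [0.5223 0.0872 0.109 ]
D [0.5173 0.0696 0.109 ]
hub [0.5655 0.1642 0.07  ]
wheel rim S [array([0.516, 0.179, 0.07 ])]
tube end S [ 0.5312 -0.0177  0.07  ]
stand corners S [array([ 0.4001, -0.1993,  0.074 ]), array([ 0.3938, -0.3245,  0.074 ]), array([ 0.4378, -0.3256,  0.074 ]), array([ 0.446 , -0.2006,  0.074 ])]
tube wrist [ 0.5312 -0.013   0.07  ] [0.5392 0.0329 0.07  ]
screw wrist [0.57   0.0526 0.109 ]
```

servo_tool --pt "-0.7 -0.8 0 0 87" --pt "-1.4 -1.6 0 0 87" --pt "-2.1 -2.5 0 0 87" --pt "-2.8 -3.3 0 0 87" --pt "-3.4 -4.1 0 0 87"

```text
time_s: 0.57
tcp_pos: [0.5213, -0.1239, 0.2393]
ee_rot: [[0.0, -1.0, -0.001], [-1.0, -0.0, 0.0], [-0.0, 0.001, -1.0]]
wrist_force: [0.2, -0.9, -1.3]
gripper_width: 1.003
gripper_force: 0.0
```

servo_tool --pt "-0.7 -0.8 0 0 60" --pt "-1.4 -1.6 0 0 60" --pt "-2.1 -2.5 0 0 60" --pt "-2.8 -3.3 0 0 60" --pt "-3.4 -4.1 0 0 60"

```text
time_s: 0.98
tcp_pos: [0.4192, -0.2468, 0.2395]
ee_rot: [[-0.0, -1.0, -0.0], [-1.0, 0.0, 0.0], [-0.0, 0.0, -1.0]]
wrist_force: [0.0, -0.8, 0.1]
gripper_width: 0.734
gripper_force: 0.0
```

Run:
```python
from h import *
import pickle
c=cap('wrist','w1.png');pickle.dump(c,open('c1.pkl','wb'))
s=r.sense();print(s['time_s'],s['tcp_pos'],s['gripper_width'])
for n,p in dict(cross=(.4221,-.2309,.0961),short=(.4203,-.2892,.0932)).items():print(n,proj(c,np.array(p)))
```

```text
1.0333 [ 0.41664667 -0.24911628  0.23944369] 0.7101484963227167
cross [317.20270162 207.91622123]
short [319.1868645  140.61428226]
```

View pics/w1.png

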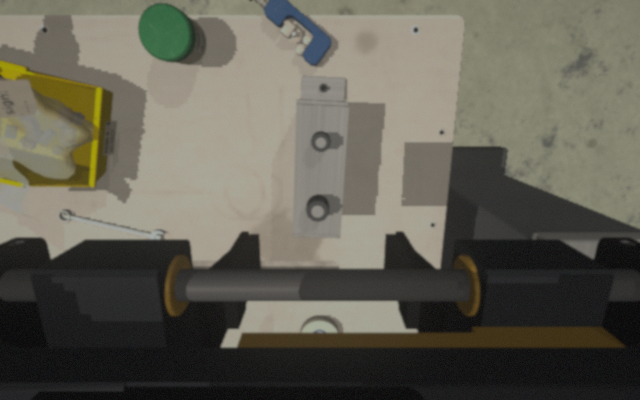

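The wrist view shows the cross pin head at (317,208), right at its prediction and the bigger of the two. The short pin is at (320,141). Next I'll descend.

servo_tool --pt "0.03 0.3 -0.8 0 50" --pt "0.03 0.5 -1.8 0 50" --pt "0.03 0.5 -2.8 0 50" --pt "0.03 0.5 -3.4 0 50" --pt "0.03 0.5 -3.4 0 50"

```text
time_s: 1.45
tcp_pos: [0.4188, -0.2301, 0.1336]
ee_rot: [[-0.001, -1.0, -0.009], [-1.0, 0.001, 0.003], [-0.003, 0.009, -1.0]]
wrist_force: [-1.3, 0.5, 0.1]
gripper_width: 0.58
gripper_force: 0.0
```

Run:
```python
from h import *
c=cap('wrist','w2.png');s=r.sense();print(s['time_s'],s['tcp_pos'],s['gripper_width'])
print(proj(c,np.array([.4221,-.2309,.0961])))
g=cv2.cvtColor(c['pixels'],cv2.COLOR_RGB2GRAY)[100:260,220:420]
cs=cv2.HoughCircles(cv2.GaussianBlur(g,(3,3),0),cv2.HOUGH_GRADIENT,1,20,param1=80,param2=12,minRadius=10,maxRadius=30)
if cs is not None:
    for u,v,R in cs[0][:6]:print(u+220,v+100,R,plane(c,u+220,v+100,.096).round(4))
```

```text
1.5 [ 0.42053026 -0.23069588  0.13594005] 0.5763542740378863
[313.50207088 235.05709081]
318.5 132.5 15.5 [ 0.4191 -0.2884  0.096 ]
313.5 236.5 18.5 [ 0.4221 -0.23    0.096 ]
340.5 130.5 11.6 [ 0.4076 -0.2894  0.096 ]
```

View pics/w2.png

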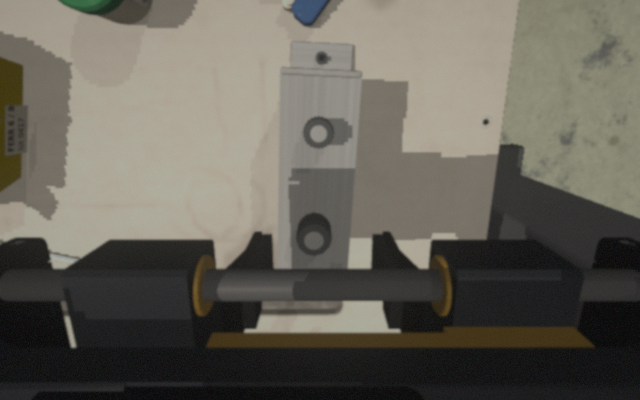

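The cross pin head is at (313.5,236.5), between the fingers at (265,250) and (385,250). The position is confirmed, so I'll grasp it.

servo_tool --pt "0 0 -0.5 0 50" --pt "0 0 -1.0 0 50" --pt "0 0 -1.5 0 50" --pt "0 0 -1.5 0 50" --pt "0 0 -1.5 0 15"

```text
time_s: 1.92
tcp_pos: [0.4227, -0.2312, 0.0936]
ee_rot: [[0.0, -1.0, 0.001], [-1.0, -0.0, -0.001], [0.001, -0.001, -1.0]]
wrist_force: [-0.6, 0.1, -0.2]
gripper_width: 0.549
gripper_force: 0.0
```

servo_tool --pt "0 0 0 0 15" --pt "0 0 0 0 15" --pt "0 0 0 0 15" --pt "0 0 0 0 15" --pt "0 0 0 0 15"

```text
time_s: 2.33
tcp_pos: [0.4225, -0.2311, 0.0932]
ee_rot: [[0.0, -1.0, 0.002], [-1.0, -0.0, -0.0], [0.0, -0.002, -1.0]]
wrist_force: [1.1, 0.0, 1.2]
gripper_width: 0.221
gripper_force: 0.6
```

servo_tool --pt "0 0 0 0 15" --pt "0 0 0.5 0 15" --pt "0 0 1.3 0 15" --pt "0 0 2.1 0 15" --pt "0 0 3.0 0 15"

```text
time_s: 2.75
tcp_pos: [0.421, -0.2307, 0.1827]
ee_rot: [[-0.0, -1.0, -0.003], [-1.0, 0.0, 0.001], [-0.001, 0.003, -1.0]]
wrist_force: [0.6, -0.5, -1.3]
gripper_width: 0.208
gripper_force: 30.0
```

servo_tool --pt "0 0 0.7 0 15" --pt "0 0 1.4 0 15" --pt "0 0 2.0 0 15" --pt "0.2 0.4 2.0 0 15" --pt "0.4 1.0 2.0 0 15"

```text
time_s: 3.17
tcp_pos: [0.434, -0.2013, 0.2436]
ee_rot: [[-0.002, -1.0, 0.002], [-1.0, 0.002, -0.0], [0.0, -0.002, -1.0]]
wrist_force: [-0.1, -0.7, -1.1]
gripper_width: 0.209
gripper_force: 30.0
```

servo_tool --pt "0.4 1.0 0 0 15" --pt "0.8 2.0 0 0 15" --pt "1.2 3.0 0 0 15" --pt "1.6 4.0 0 0 15" --pt "2.0 5.0 0 0 15"

```text
time_s: 3.58
tcp_pos: [0.4936, -0.0495, 0.2422]
ee_rot: [[-0.0, -1.0, -0.001], [-1.0, 0.0, 0.0], [-0.0, 0.001, -1.0]]
wrist_force: [1.4, -0.2, -2.2]
gripper_width: 0.21
gripper_force: 30.0
```

servo_tool --pt "0.4 1.0 0 0 15" --pt "0.8 2.0 0 0 15" --pt "1.2 3.0 0 0 15" --pt "1.6 4.0 0 0 15" --pt "1.8 4.7 0 0 15"

```text
time_s: 4.0
tcp_pos: [0.5485, 0.0924, 0.2418]
ee_rot: [[0.001, -1.0, -0.001], [-1.0, -0.001, -0.0], [0.0, 0.001, -1.0]]
wrist_force: [0.7, -0.7, -0.8]
gripper_width: 0.21
gripper_force: 30.0
```

servo_tool --pt "0 0.3 0 0 15" --pt "0 0.7 0 0 15" --pt "0 0.7 0 0 15" --pt "0 0.7 0 0 15" --pt "0 0.7 0 0 15"

```text
time_s: 4.42
tcp_pos: [0.5474, 0.1102, 0.2426]
ee_rot: [[-0.001, -1.0, -0.0], [-1.0, 0.001, -0.0], [0.0, 0.0, -1.0]]
wrist_force: [-0.6, 0.5, -0.8]
gripper_width: 0.206
gripper_force: 30.0
```

Run:
```python
from h import *
import pickle
c=cap('wrist','w3.png');pickle.dump(c,open('c3.pkl','wb'));s=r.sense();print(s['time_s'],s['tcp_pos'],s['gripper_width'],s['gripper_force'])
print(proj(c,np.array([.548,.063,.103])))
sc=cap('scene');sd=cap('side');pickle.dump((sc,sd),open('c3b.pkl','wb'))
f=lambda p:cv2.cvtColor(p,cv2.COLOR_RGB2BGR)
W=cv2.resize(f(c['pixels'])[0:300,200:500],(480,480),interpolation=cv2.INTER_CUBIC)
S=cv2.resize(f(sc['pixels'])[100:220,240:340],(250,300),interpolation=cv2.INTER_CUBIC)
D=cv2.resize(f(sd['pixels'])[120:220,240:340],(250,250),interpolation=cv2.INTER_CUBIC)
o=np.zeros((560,740,3),np.uint8);o[:480,:480]=W;o[:300,485:735]=S;o[305:555,485:735]=D
cv2.imwrite('pics/z3.png',o)
```

```text
4.4667 [0.54753181 0.11008922 0.24267882] 0.20677364710611482 29.99949038028717
[319.68066263 135.6755944 ]
```

View pics/z3.png

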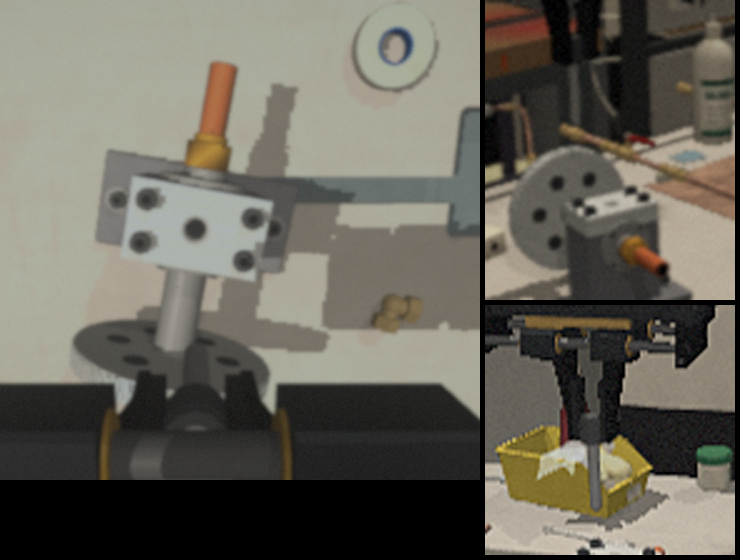

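The pin hangs upright in the fingers. In the wrist picture the guide hole is at (322,143), and the screws around it give a block yaw of about -11°.

Run:
```python
from h import *
import pickle
c=pickle.load(open('c3.pkl','rb'));sc,sd=pickle.load(open('c3b.pkl','rb'))
g=cv2.cvtColor(c['pixels'],cv2.COLOR_RGB2GRAY)
m=np.zeros_like(g);m[105:175,272:372]=(g[105:175,272:372]<110)*255
n,l,st,ce=cv2.connectedComponentsWithStats(m)
for i in range(1,n):
    if 15<st[i,4]<300: print(st[i].tolist(),ce[i].round(1),plane(c,*ce[i],.103).round(4),plane(c,*ce[i],.109).round(4))
p,e=tri((c,321.9,143.1),(sc,291.7,181.3),(sd,293,219.2));print('tri',p.round(4),e)
# pin axis in side/scene images, dark head / shank midpoints
for nm,cc in(('scene',sc),('side',sd)):print(nm,[proj(cc,np.array([.5475,.1105,z])).round(1) for z in(.223,.20,.165)])
```

```text
[286, 105, 34, 9, 148] [304.3 108.8] [0.5603 0.0417 0.103 ] [0.56   0.0416 0.109 ]
[286, 118, 13, 13, 138] [291.9 123.9] [0.5705 0.0535 0.103 ] [0.57   0.0532 0.109 ]
[272, 120, 8, 10, 72] [275.1 124.4] [0.5841 0.054  0.103 ] [0.5833 0.0536 0.109 ]
[351, 131, 15, 12, 136] [357.9 136.3] [0.5168 0.0635 0.103 ] [0.5174 0.0629 0.109 ]
[315, 137, 14, 13, 137] [321.5 143. ] [0.5465 0.069  0.103 ] [0.5465 0.0683 0.109 ]
[282, 145, 13, 13, 135] [287.9 150.9] [0.5743 0.0755 0.103 ] [0.5738 0.0746 0.109 ]
[346, 157, 14, 12, 136] [352.5 162.6] [0.5206 0.0852 0.103 ] [0.5211 0.0842 0.109 ]
[323, 172, 6, 3, 16] [325.8 173.1] [0.5429 0.0942 0.103 ] [0.543 0.093 0.109]
tri [0.5476 0.0663 0.1032] [0.003069798399312469, 0.0030230651830097624, 0.0013060053704449248]
scene [array([275. , 124.2]), array([275.6, 134.4]), array([276.4, 149.7])]
side [array([283.8, 174.9]), array([284.3, 185.6]), array([285.2, 201.4])]
```

servo_tool --pt "0 -0.3 0 0 15" --pt "0 -0.6 0 0 15" --pt "0 -0.6 0 0 15" --pt "0 -0.6 0 0 15" --pt "0 -0.6 0 0 15"

```text
time_s: 4.98
tcp_pos: [0.5479, 0.0926, 0.2426]
ee_rot: [[-0.001, -1.0, 0.0], [-1.0, 0.001, 0.0], [-0.0, -0.0, -1.0]]
wrist_force: [-0.0, 0.3, -1.6]
gripper_width: 0.206
gripper_force: 30.0
```

Run:
```python
from h import *
import pickle
a=pickle.load(open('c3.pkl','rb'))
c=cap('wrist');sc=cap('scene','s4.png');s=r.sense();print(s['tcp_pos'],s['ee_rot'][:,2])
g=cv2.cvtColor(c['pixels'],cv2.COLOR_RGB2GRAY)
p0=proj(c,np.array([.5465,.0688,.103])).astype(int);print(p0)
y0,x0=p0[1]-38,p0[0]-45
m=np.zeros_like(g);m[y0:y0+76,x0:x0+90]=(g[y0:y0+76,x0:x0+90]<110)*255
n,l,st,ce=cv2.connectedComponentsWithStats(m)
for i in range(1,n):
    if 40<st[i,4]<300: print(st[i].tolist(),ce[i].round(1),plane(c,*ce[i],.103).round(4),plane(c,*ce[i],.109).round(4))
i=min(range(1,n),key=lambda i:np.hypot(*(ce[i]-p0)))
print(tri((a,321.5,143.0),(c,*ce[i])))
```

```text
[0.54791351 0.09302987 0.24255836] [ 6.99888567e-05  9.37889349e-05 -9.99999993e-01]
[322 163]
[277, 134, 5, 13, 49] [278.9 140.3] [0.5821 0.0493 0.103 ] [0.5814 0.0486 0.109 ]
[287, 140, 14, 13, 136] [293.3 145.9] [0.5704 0.0538 0.103 ] [0.5699 0.0531 0.109 ]
[352, 152, 14, 13, 145] [358.3 157.9] [0.5165 0.0637 0.103 ] [0.5171 0.0628 0.109 ]
[316, 158, 13, 13, 129] [322.2 163.9] [0.5465 0.0688 0.103 ] [0.5465 0.0678 0.109 ]
[283, 166, 13, 13, 132] [289.1 172. ] [0.5744 0.0757 0.103 ] [0.5739 0.0745 0.109 ]
[347, 178, 13, 12, 131] [352.8 183.3] [0.5206 0.0854 0.103 ] [0.5211 0.084  0.109 ]
[322, 192, 7, 9, 52] [325.1 196.1] [0.544  0.0968 0.103 ] [0.5441 0.0951 0.109 ]
(array([0.54651138, 0.06916352, 0.10119263]), [2.0880154543538367e-06, 2.088015454238154e-06])
```

servo_tool --pt "0 -0.4 0 0 15" --pt "-0.04 -0.8 -0.2 0 15" --pt "-0.04 -0.8 -0.8 0 15" --pt "-0.04 -0.8 -1.4 0 15" --pt "-0.04 -0.8 -1.8 0 15"

```text
time_s: 5.5
tcp_pos: [0.5456, 0.0677, 0.1866]
ee_rot: [[-0.001, -1.0, -0.002], [-1.0, 0.001, -0.0], [0.0, 0.002, -1.0]]
wrist_force: [-0.7, 0.5, -2.3]
gripper_width: 0.209
gripper_force: 30.0
```

servo_tool --pt "0 0 0 0 15" --pt "0 0 -0.1 0 15" --pt "0 0 -0.2 0 15" --pt "0 0 -0.3 0 15" --pt "0 0 -0.3 0 15"

```text
time_s: 5.92
tcp_pos: [0.5467, 0.069, 0.1796]
ee_rot: [[-0.0, -1.0, 0.0], [-1.0, 0.0, 0.0], [-0.0, -0.0, -1.0]]
wrist_force: [0.9, 0.1, -1.4]
gripper_width: 0.207
gripper_force: 30.0
```

No contact force, so I'll continue down to about 0.167.

servo_tool --pt "0 0 -0.1 0 15" --pt "0 0 -0.2 0 15" --pt "0 0 -0.3 0 15" --pt "0 0 -0.4 0 15" --pt "0 0 -0.4 0 15"

```text
time_s: 6.33
tcp_pos: [0.5468, 0.0687, 0.167]
ee_rot: [[-0.0, -1.0, -0.0], [-1.0, 0.0, -0.001], [0.001, 0.0, -1.0]]
wrist_force: [1.4, -2.4, -2.4]
gripper_width: 0.205
gripper_force: 30.0
```

servo_tool --pt "0 0 -0.04 0 15" --pt "0 0 -0.08 0 15" --pt "0 0 -0.08 0 15" --pt "0 0 -0.08 0 40" --pt "0 0 -0.08 0 50"

```text
time_s: 6.75
tcp_pos: [0.5465, 0.0696, 0.165]
ee_rot: [[-0.0, -1.0, -0.0], [-1.0, 0.0, 0.001], [-0.001, 0.0, -1.0]]
wrist_force: [0.1, 0.1, -0.3]
gripper_width: 0.287
gripper_force: 0.0
```

servo_tool --pt "0 0 0 0 50" --pt "0 0 0 0 50" --pt "0 0 0.5 0 50" --pt "0 0 1.3 0 50" --pt "0 0 2.1 0 50"

```text
time_s: 7.17
tcp_pos: [0.5461, 0.0692, 0.2282]
ee_rot: [[0.0, -1.0, -0.002], [-1.0, -0.0, -0.0], [0.0, 0.002, -1.0]]
wrist_force: [0.1, -0.2, 0.3]
gripper_width: 0.56
gripper_force: 0.0
```

servo_tool --pt "0 0.3 0.4 0 30" --pt "0 1.2 0.4 0 0" --pt "0 2.2 0.4 0 0" --pt "0 2.6 0.4 0 0" --pt "0 2.6 0.4 0 0"

```text
time_s: 7.58
tcp_pos: [0.5466, 0.1494, 0.24]
ee_rot: [[0.003, -1.0, 0.0], [-1.0, -0.003, 0.001], [-0.001, -0.0, -1.0]]
wrist_force: [-0.5, 0.9, 0.4]
gripper_width: 0.283
gripper_force: 0.0
```

```bash
cat > chk.py <<'E'
from h import *
import sys
def head():
    sc=cap('scene');sd=cap('side')
    return sc,sd
if __name__=='__main__':
    sc,sd=head();f=lambda p:cv2.cvtColor(p,cv2.COLOR_RGB2BGR)
    S=cv2.resize(f(sc['pixels'])[130:220,240:340],(400,360),interpolation=cv2.INTER_CUBIC)
    D=cv2.resize(f(sd['pixels'])[180:280,240:335],(380,400),interpolation=cv2.INTER_CUBIC)
    o=np.zeros((400,790,3),np.uint8);o[:360,:400]=S;o[:,405:785]=D;cv2.imwrite('pics/'+sys.argv[1],o)
    s=r.sense();print(s['time_s'],s['tcp_pos'],s['wrist_force'])
    for z in(.167,.125):print(z,proj(sc,np.array([.5465,.0689,z])).round(1),proj(sd,np.array([.5465,.0689,z])).round(1))
E
python3 chk.py z5.png
```

```text
7.6833 [0.54632739 0.14719443 0.23983668] [ 0.33333563  0.07745567 -0.40950893]
0.167 [288.1 153. ] [291.7 193.5]
0.125 [288.9 171.2] [292.5 211.3]
```

View pics/z5.png

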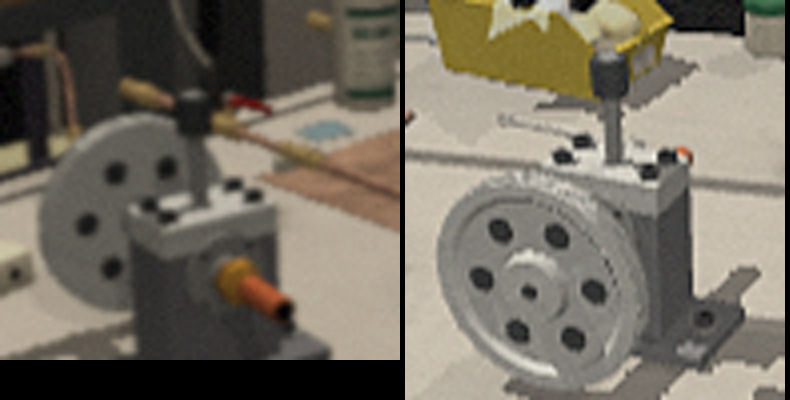

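The pin stands upright in the guide: the scene view has its head at (288,155) and the side view at (291,198). I'll now bring the closed fingers to the wheel's outer face. The plan is to drag the wheel by light friction, which limits the force on the rim.

servo_tool --pt "-0.1 0.7 0 -0.1 0" --pt "-0.46 1.37 -0.4 -0.18 0" --pt "-0.46 1.37 -1.4 -0.18 0" --pt "-0.46 1.37 -2.4 -0.18 0" --pt "-0.46 1.37 -3.4 -0.18 0"

```text
time_s: 8.1
tcp_pos: [0.5328, 0.1874, 0.1375]
ee_rot: [[-0.18, -0.984, 0.001], [-0.984, 0.18, 0.001], [-0.001, -0.001, -1.0]]
wrist_force: [0.3, -0.3, -0.2]
gripper_width: 0.009
gripper_force: 0.0
```

servo_tool --pt "0 0 -0.4 0 0" --pt "0 0 -0.4 0 0" --pt "-0.03 -0.16 -0.4 0 0" --pt "-0.06 -0.33 -0.4 0 0" --pt "-0.06 -0.33 -0.4 0 0"

```text
time_s: 8.52
tcp_pos: [0.5319, 0.1776, 0.1278]
ee_rot: [[-0.18, -0.984, 0.003], [-0.984, 0.18, 0.002], [-0.002, -0.002, -1.0]]
wrist_force: [0.1, -0.1, 0.3]
gripper_width: 0.005
gripper_force: 0.0
```

servo_tool --pt "-0.01 -0.03 0 0 0" --pt "-0.01 -0.06 0 0 0" --pt "-0.02 -0.09 0 0 0" --pt "-0.02 -0.12 0 0 0" --pt "-0.02 -0.12 0 0 0"

```text
time_s: 8.93
tcp_pos: [0.532, 0.1771, 0.128]
ee_rot: [[-0.178, -0.984, 0.005], [-0.984, 0.178, 0.005], [-0.006, -0.004, -1.0]]
wrist_force: [-1.0, 6.5, 3.5]
gripper_width: 0.011
gripper_force: 3.2
```

servo_tool --pt "0.11 -0.02 0 0 0" --pt "0.22 -0.04 0 0 0" --pt "0.33 -0.06 0 0 0" --pt "0.44 -0.08 0 0 0" --pt "0.55 -0.1 0 0 0"

```text
time_s: 9.35
tcp_pos: [0.5486, 0.1742, 0.128]
ee_rot: [[-0.178, -0.984, 0.005], [-0.984, 0.178, 0.005], [-0.005, -0.004, -1.0]]
wrist_force: [-0.4, 6.8, 3.6]
gripper_width: 0.003
gripper_force: 3.3
```

```bash
python3 chk.py z6.png
```

```text
9.45 [0.54922423 0.17407639 0.12797632] [0.21020093 5.55898416 2.87360157]
0.167 [288.1 153. ] [291.7 193.5]
0.125 [288.9 171.2] [292.5 211.3]
```

View pics/z6.png

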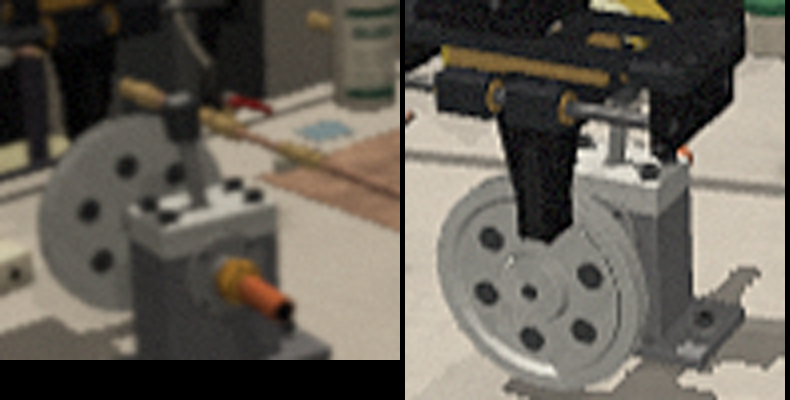

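The holes in the wheel moved, so friction drag works. The pin is still up and tilts slightly with the drag. I'll carry on and check the head numerically.

servo_tool --pt "0.11 -0.02 0 0 0" --pt "0.22 -0.04 0 0 0" --pt "0.33 -0.06 0 0 0" --pt "0.44 -0.08 0 0 0" --pt "0.55 -0.1 0 0 0"

```text
time_s: 9.87
tcp_pos: [0.5652, 0.1712, 0.1277]
ee_rot: [[-0.178, -0.984, 0.005], [-0.984, 0.178, 0.005], [-0.005, -0.004, -1.0]]
wrist_force: [-0.2, 7.1, 0.9]
gripper_width: 0.005
gripper_force: 3.4
```

servo_tool --pt "0.11 -0.02 0 0 0" --pt "0.22 -0.04 0 0 0" --pt "0.33 -0.06 0 0 0" --pt "0.44 -0.08 0 0 0" --pt "0.55 -0.1 0 0 0"

```text
time_s: 10.28
tcp_pos: [0.5809, 0.1683, 0.1265]
ee_rot: [[-0.179, -0.984, 0.003], [-0.984, 0.179, 0.005], [-0.005, -0.002, -1.0]]
wrist_force: [-0.4, 8.2, -2.9]
gripper_width: 0.005
gripper_force: 4.0
```

servo_tool --pt "0.11 -0.02 0 0 0" --pt "0.22 -0.04 0 0 0" --pt "0.33 -0.06 0 0 0" --pt "0.44 -0.08 0 0 0" --pt "0.55 -0.1 0 0 0"

```text
time_s: 10.7
tcp_pos: [0.5954, 0.1655, 0.1247]
ee_rot: [[-0.18, -0.984, -0.002], [-0.984, 0.18, 0.004], [-0.004, 0.002, -1.0]]
wrist_force: [-3.4, 10.1, -4.3]
gripper_width: 0.008
gripper_force: 5.0
```

```bash
cat > hd.py <<'E'
from h import *
def blob(p):
    g=cv2.cvtColor(p,cv2.COLOR_BGR2GRAY if 0 else cv2.COLOR_RGB2GRAY)
    col=g[140:200,279:299].astype(int)
    rows=[(140+i,int(c.min()),279+int(np.median(np.where(c<c.min()+15)[0]))) for i,c in enumerate(col)]
    return ' '.join(f'{a}:{b}@{x}' for a,b,x in rows[::3])
if __name__=='__main__':
    for f in('scene0.png','s4.png'):pass
    c=cap('scene');print(blob(c['pixels']));s=r.sense();print(s['time_s'],s['tcp_pos'],s['wrist_force'].round(1))
    cv2.imwrite('pics/last.png',cv2.cvtColor(c['pixels'],cv2.COLOR_RGB2BGR))
E
python3 -c "
from hd import *
for n in('z5.png','z6.png'):
    p=cv2.cvtColor(cv2.imread('pics/'+n),cv2.COLOR_BGR2RGB)[:360,:400];q=np.zeros((400,640,3),np.uint8);q[130:220,240:340]=cv2.resize(p,(100,90),interpolation=cv2.INTER_AREA);print(n,blob(q))
"; python3 hd.py
```

```text
z5.png 140:8@293 143:15@295 146:21@293 149:21@291 152:23@293 155:20@292 158:23@286 161:24@288 164:46@288 167:68@288 170:31@281 173:28@281 176:33@297 179:66@289 182:66@279 185:49@280 188:81@289 191:64@295 194:48@290 197:48@282
z6.png 140:7@293 143:15@294 146:22@293 149:20@291 152:21@292 155:15@292 158:24@284 161:22@285 164:27@285 167:64@286 170:60@286 173:24@283 176:34@297 179:67@289 182:77@279 185:50@280 188:81@289 191:66@295 194:52@288 197:44@282
140:3@284 143:0@282 146:3@282 149:0@281 152:2@282 155:4@282 158:9@283 161:69@285 164:91@284 167:93@285 170:29@282 173:29@282 176:24@291 179:21@290 182:72@288 185:46@281 188:81@290 191:65@295 194:49@289 197:46@282
10.75 [0.59582427 0.16547196 0.12469174] [-2.2  9.4 -4. ]
```

```bash
python3 -c "
import cv2
a=cv2.imread('pics/last.png')[130:220,240:340];cv2.imwrite('pics/z7.png',cv2.resize(a,(600,540),interpolation=cv2.INTER_CUBIC))"
```

```text
(no output)
```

View pics/z7.png

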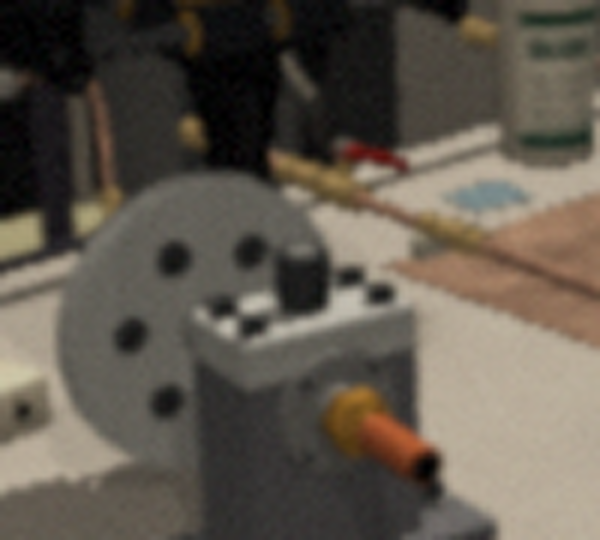

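The pin has dropped: its head is on the cap at (302,248) in the crop, which is (290.3,171.3) in the full picture, against a prediction of (288.9,171.2) for fully home. I'll back off and then press on the head.

servo_tool --pt "0.06 0.33 0 0 0" --pt "0.18 0.98 0 0 0" --pt "0.18 0.98 1.0 0 0" --pt "0.18 0.98 2.2 0 0" --pt "0.18 0.98 3.4 0 0"

```text
time_s: 11.17
tcp_pos: [0.6018, 0.1929, 0.229]
ee_rot: [[-0.178, -0.984, -0.001], [-0.984, 0.178, -0.002], [0.002, 0.001, -1.0]]
wrist_force: [0.2, 0.8, 0.1]
gripper_width: 0.004
gripper_force: 0.0
```

servo_tool --pt "0 0 0.4 0 0" --pt "-0.4 -1.0 0.4 0 0" --pt "-0.8 -2.0 0.4 0 0" --pt "-1.2 -3.0 0.4 0 0" --pt "-1.6 -4.0 0.4 0 0"

```text
time_s: 11.58
tcp_pos: [0.5537, 0.0717, 0.2409]
ee_rot: [[-0.178, -0.984, 0.001], [-0.984, 0.178, -0.001], [0.0, -0.001, -1.0]]
wrist_force: [-0.2, 0.7, 0.1]
gripper_width: 0.005
gripper_force: 0.0
```

```bash
python3 hd.py
python3 - <<'E'
from h import *
c=cap('side','sd8.png');s=r.sense();print(s['tcp_pos'],(np.array([.5465,.0689,.147])-s['tcp_pos'])/.03)
print(proj(c,np.array([.5465,.0689,.125])))
E
```

```text
140:9@293 143:16@294 146:19@293 149:17@293 152:19@292 155:14@292 158:33@282 161:81@291 164:91@284 167:91@285 170:29@281 173:28@282 176:21@290 179:25@290 182:60@283 185:37@282 188:79@286 191:63@295 194:48@288 197:45@282
11.6333 [0.55083169 0.06744302 0.24110028] [-2.6 -2.7 -0.8]
[0.55245419 0.06938103 0.24131293] [-0.1984731  -0.01603433 -3.1437644 ]
[292.53429471 211.29842793]
```

servo_tool --pt "-0.2 0 -0.6 0 0" --pt "-0.2 0 -1.4 0 0" --pt "-0.2 0 -2.2 0 0" --pt "-0.2 0 -2.8 0 0" --pt "-0.2 0 -3.1 0 0"

```text
time_s: 12.1
tcp_pos: [0.5472, 0.0725, 0.145]
ee_rot: [[-0.179, -0.984, -0.003], [-0.984, 0.179, -0.002], [0.002, 0.003, -1.0]]
wrist_force: [-0.6, -0.6, -0.3]
gripper_width: 0.005
gripper_force: 0.0
```

servo_tool --pt "0 0 -0.04 0 0" --pt "0 0 -0.08 0 0" --pt "0 0 -0.12 0 0" --pt "0 0 -0.16 0 0" --pt "0 0 -0.2 0 0"

```text
time_s: 12.52
tcp_pos: [0.5487, 0.0723, 0.1425]
ee_rot: [[-0.179, -0.984, 0.002], [-0.984, 0.179, 0.001], [-0.001, -0.002, -1.0]]
wrist_force: [-2.4, 2.1, 10.4]
gripper_width: 0.004
gripper_force: 5.5
```

Contact came at a head top of 0.1255, which is fully home, with 10 N on it. I'll hold briefly, press to about 15 N, then retreat.

servo_tool --pt "0 0 -0.05 0 0" --pt "0 0 -0.05 0 0" --pt "0 0 -0.05 0 0" --pt "0 0 -0.05 0 0" --pt "0 0 -0.05 0 0"

```text
time_s: 12.93
tcp_pos: [0.5487, 0.0724, 0.1424]
ee_rot: [[-0.178, -0.984, 0.003], [-0.984, 0.178, 0.001], [-0.001, -0.003, -1.0]]
wrist_force: [-3.5, 0.2, 8.9]
gripper_width: 0.003
gripper_force: 4.7
```

servo_tool --pt "0 0 0.3 0 0" --pt "0 0 1.0 0 0" --pt "0 0 2.0 0 0" --pt "0 0 3.0 0 0" --pt "0 0 3.4 0 0"

```text
time_s: 13.35
tcp_pos: [0.5499, 0.0723, 0.247]
ee_rot: [[-0.178, -0.984, 0.008], [-0.984, 0.178, 0.002], [-0.003, -0.008, -1.0]]
wrist_force: [1.1, 0.9, 0.4]
gripper_width: 0.008
gripper_force: 0.0
```

servo_tool --pt "0 -0.8 0 0 0" --pt "0 -1.6 0 0 0" --pt "0 -2.4 0 0 0" --pt "0 -2.8 0 0 0" --pt "0 -2.8 0 0 0"

```text
time_s: 13.77
tcp_pos: [0.5478, -0.0139, 0.2422]
ee_rot: [[-0.182, -0.983, 0.001], [-0.983, 0.182, -0.0], [-0.0, -0.001, -1.0]]
wrist_force: [0.2, -0.0, 0.0]
gripper_width: 0.008
gripper_force: 0.0
```

```bash
python3 chk.py z9.png
```

```text
13.8667 [ 0.54798518 -0.01210488  0.24196806] [-0.45380225  0.66502008 -0.25610668]
0.167 [288.1 153. ] [291.7 193.5]
0.125 [288.9 171.2] [292.5 211.3]
```

View pics/z9.png

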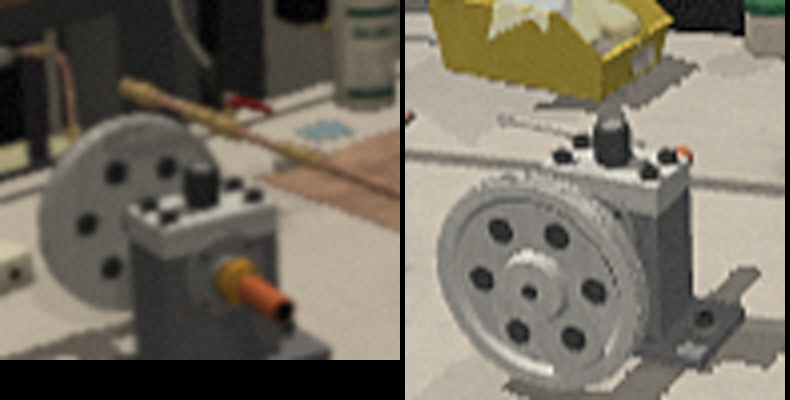

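The head sits flat on the cap in both views: about (200,185) in the scene crop and (612,140) in the side crop. The robot is clear of everything, so I'll hand in the job.

```bash
python3 -c "
from station import r
print(r.finish_job())"
```

```text
the job is handed in; nothing more can be done
None
```

The cross pin is fully home in the bushing with its head down on the block, the short pin and loose items were left alone, and the job was handed in at about 14 s (no verdict was returned).

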